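# Hold off the belt tensioner of a bench shaker

## Robot

A 6-joint arm with a two-finger parallel gripper is mounted at the origin on the work surface. World frame = base frame: x ahead of the robot, y to its left, z up, the work surface at z = 0. Lengths are in m, angles in rad, forces in N, time in s.
With the tool pointing down it reaches from about 0.35 to 0.975 m from the base axis. Payload 17.4 kg.
Tool frame: the origin (TCP) lies at the very end of the fingers, on their centre line; the grasp point (between the pads) lies robot.grip_point_offset behind it (robot.grip_point_offset is the distance from the TCP to the grasp point, in m); z points along the fingers, y is the direction in which the jaws open and shut (so a half turn about z gives the same grasp; the last joint's range is limited). The gripper opens to 85 mm and grips with 20 to 120 N. Pads are 22 mm wide; open, the fingers measure 114 mm over their backs; the gripper's body (76 mm by 85 mm) begins 54 mm behind the grasp point. The pads swing forward as they close: fully open they stand 13 mm farther back than shut.
Start: joints at [-1.353, 0.116, 1.442, -0, 1.584, -0.038], TCP at [0.171, -0.653, 0.231] pointing down, gripper open.
Joint ranges: [-2.83, 2.83], [-0.83, 2.19], [0.07, 2.5], [-1.14, 4.28], [0.01, 3], [-2.97, 2.97]. Speed limits (rad/s): [1.89, 1.89, 2.22, 3.14, 3.14, 3.14].

## Interface

Orientations are given as a unit quaternion [x, y, z, w].
In Python, from plant import robot, imaging, order gives the robot as it stands.
- The arm moves only by the tool arm_command, never from a script. Its argument "motion" is a list of rows, each an object with "xyz": the shift along the tool's x, y, z in m, a list of three; "turn": the turn about the tool's z in rad; "gripper": the closure, from 0 (fully open) to 1 (shut). In form: [{"xyz": [dx, dy, dz], "turn": turn, "gripper": gripper}, ...]. A call has 1 to 10 rows; each row shifts and turns the commanded pose from where the row before left it, along the tool's axes as they then stand; what a row does not reach is not made up. A row lasts 1/12 s, in which the tool goes at most 41.7 mm and 7.16 degrees, less where a joint would pass 70% of its speed; a pose out of reach is approached as far as the arm can. A call with a gripper value outside its range is refused whole. The fingers move at their own pace and stop on an object; "squeeze" is the grip in N (left out, the last holds). Time passes only in rows, so rows that do not move let the fingers close. It gives the time, the measured TCP pose, the force and the opening at its end, in the units of the state.
- robot.sense(): the state, without advancing time (a new reading comes with each control period).
- imaging.get_image(name): name is "scene" or "top"; returns a dict with "image" (420x560x3 uint8, red, green, blue), "mtx" (3x3 intrinsics, pixels), "distortion" ([k1, k2, p1, p2, k3] as OpenCV has them; the pictures are not rectified), "origin" and "attitude" of the camera in the world. Camera axes: x right, y down, z forward; pixel columns grow to the right and rows downward; lengths in m; the calibration is good to about 2 mm. A picture is of the moment at which its call begins. There is no depth.
- order.finish_job(): hands the job in, once; it reports no verdict.
The state is a dict: "time_s": time; "joint_positions": joint angles; "qd": joint speeds; "effort": joint torques, N m; "tcp_pos": TCP position; "orientation": TCP orientation; "force": force on the tool from outside, world axes, zero at the start; "moment": the same for the moment, N m; "opening": opening from 0.0 (shut) to 1.0 (fully open).
Only numpy, scipy, OpenCV 4.12 (cv2) and the standard library are available. Lean on these libraries where they do the work, as an engineer would, in place of code of your own. Each camera call takes 0.05 s, during which the arm holds its last target. There are 200 camera calls.

## Task

The shaker's drive is open for a belt change and its tensioner must be held off. First, with the red arm still at rest, turn the blue stop block in its collar by the white grip on top until its open slot squarely faces the steel nose of the red tensioner arm; then push the arm back by its yellow post, past the click of the brass pawl and on to its end stop or close to it, and finish while still holding it there against its spring. Leave the wash bottle, the beaker and the jar where they stand.

Things in the scene. Friction and masses are not known exactly. Their poses are not given: they have to be found in the camera images.
- drive_unit: Fixed shaker drive, cover off: cream plate 250 x 310 x 14 mm on the bench, x -120 to 130, y -155 to 155 mm. Origin on the bench, z up; x is the way the arm is pushed. Collar centre at x 30, y 4 mm. Only the stop block and yellow post stand above 62 mm: the motor with brass pulley (x 63 to 113, y -130 to -70) is 62 mm high, the arm's white roller 60 mm, the aluminium pulley (x 85, y 100) 50 mm.
- stop_block: Loose blue block, 52 mm square, about 0.3 kg; its round steel foot sits in a shallow collar (7 mm high, 1.5 mm play), so it turns in place and stays as left. Origin under the foot, 14 mm above the bench; z up. A 28 mm wide slot runs through it along its x axis (either end serves), 16 to 44 mm above its origin; the faces across y are closed. Slot lined up: its x axis parallel to the unit's x axis.
- block_grip (a point): Centre of the top of the white bar grip on the block, 80 mm above the block's origin; axes as the block's. The bar is 46 mm long (along x, as the slot), 16 mm wide (across y) and 28 mm high, on the block's flat top.
- tensioner (a joint): Angle (rad) of the red arm: 0 at rest, grows as the post is pushed along the unit's +x (counter-clockwise from above), end stop 0.36. Its spring asks 5 N at the post at rest, 9 N at the stop; the pawl's ramp adds some 6 N from about 0.15 to 0.2. Click at 0.24: an arm let go beyond it falls back to 0.24 and stays there. A closed face of the block stops the arm before the click.
- pivot_axis (a point): Pivot axis of the arm on the drive unit, at x -30, y 100 mm of the unit, 50 mm above the bench.
- post_top (a point): Centre of the top, 98 mm above the bench, of the upright yellow post on the arm: round, 16 mm diameter, 48 mm high above the arm's bar (20 mm wide). It stands 160 mm from the pivot axis and swings about it on a level arc of 58 mm; at arm angle q it lies at x = -30 + 160 sin(q - 0.18), y = 100 - 160 cos(q - 0.18) mm in the unit's frame.
- nose_tip (a point): End of the arm's steel nose, 8 mm wide and 12 mm high, which points at the stop block and goes into its slot; 44 mm above the bench.
- pawl (a joint): Brass pawl slider beside the end of the arm, on the side away from the pivot: m drawn back against its own spring; about 0 when out, up to 0.006 while the arm's pin rides over its ramp, back to 0 after the click. It works by itself.
- wash_bottle: White wash bottle with red cap and spout, 70 mm diameter, 185 mm high, standing to the left of the unit; origin under its centre. Leave alone.
- beaker: Empty glass beaker, 68 mm diameter, 85 mm high, to the right of the unit; origin under its centre. Leave alone.
- reagent_jar: Small amber jar with black lid, 52 mm diameter, 85 mm high, to the right of the unit; origin under its centre. Leave alone.
There are look-alikes about, which are no part of the job. What is shaped like the stop_block but green or pink is not meant.

How it is judged:
By the outcome, as a careful person would: the job done as asked, in the order asked, and still so for the second after the job is handed in, while the arm keeps its last pose, push and grip.
It also fails if it takes over 45 s, if anything falls off the work surface, if the arm or the gripper's body presses on something with over 40 N, if the wrist force passes 120 N, or if a joint passes its speed limit or range.

## Working session

There is one attempt and no reset: what is moved stays moved. The work goes in short steps, Python scripts to look and compute and a tool call to move; the robot and the scene stay as the last step left them, time stands still between calls to the robot, and variables do not carry over. Pictures are saved under pics/ and viewed, about 8 in all and at most 12, crops included, and the job is handed in when it is done.

Besides the shell and the picture viewer there is one more tool, called after "Request:" by a JSON object that holds its "name" and its "arguments". arm_command: Moves the arm, as the interface text tells. Its arguments: {"type":"object","properties":{"motion":{"type":"array","items":{"type":"object","properties":{"xyz":{"type":"array","items":{"type":"number"}},"turn":{"type":"number"},"gripper":{"type":"number"}}}},"squeeze":{"type":"number"}},"required":["motion"]}

```bash
mkdir -p pics; cat > h.py <<'E'
import numpy as np, cv2, pickle
from scipy.spatial.transform import Rotation as R
from plant import robot, imaging, order
def snap(n,f):
    d=imaging.get_image(n); pickle.dump(d,open(f'pics/{f}.pkl','wb')); cv2.imwrite(f'pics/{f}.png',d['image'][:,:,::-1]); return d
E
python3 - <<'E'
from h import *
for n in ('top','scene'):
    d=snap(n,n+'0'); print({k:np.asarray(v).round(4).tolist() for k,v in d.items() if k!='image'})
print(robot.sense(), robot.grip_point_offset)
E
```

```text
{'mtx': [[430.0662, 0.0, 281.8731], [0.0, 430.0662, 206.3692], [0.0, 0.0, 1.0]], 'distortion': [0.0329, 0.0, 0.0, 0.0, 0.0], 'origin': [0.3836, 0.0482, 0.9159], 'attitude': [0.7056, -0.7017, 0.0826, -0.0539]}
{'mtx': [[445.6728, 0.0, 282.7061], [0.0, 445.6728, 213.146], [0.0, 0.0, 1.0]], 'distortion': [-0.1015, 0.0, 0.0, 0.0, 0.0], 'origin': [0.9593, -0.5442, 0.5775], 'attitude': [0.8456, 0.27, -0.1315, -0.4413]}
{'time_s': 0.1, 'joint_positions': array([-1.35281709e+00,  1.16399512e-01,  1.44218227e+00,  2.06092526e-05,
        1.58400222e+00, -3.77829464e-02]), 'qd': array([-0.00017515,  0.00058788, -0.00312433,  0.00014599, -0.00147472,
       -0.00056746]), 'effort': array([ 3.06944574e-03, -7.33660483e+01, -6.33788037e+01,  6.49094432e-05,
        5.24574905e-03,  2.74763585e-05]), 'tcp_pos': array([ 0.17073516, -0.65287554,  0.23067202]), 'orientation': array([ 9.91834212e-01,  1.27532939e-01, -3.43370062e-05, -4.94591659e-04]), 'force': array([ 0.37873866, -0.32205458,  0.97714836]), 'moment': array([ 0.00230353, -0.02226759, -0.02572515]), 'opening': 0.9947207068619334} 0.0187
```

View pics/top0.png

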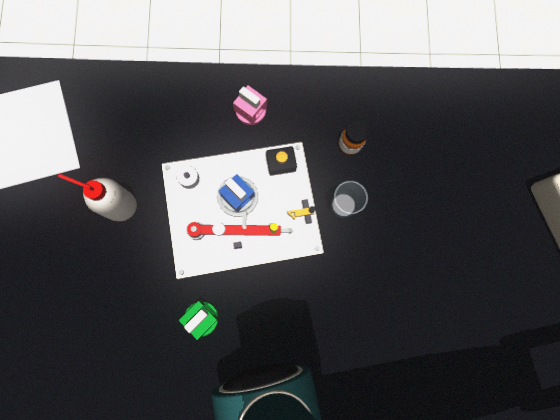

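View pics/scene0.png

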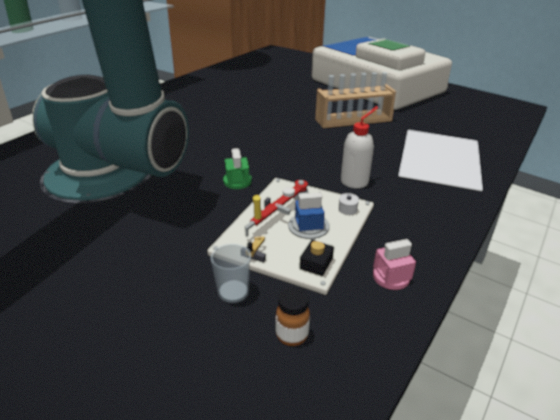

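The top view shows the plate with corners near (163,164), (303,143), (323,254) and (180,278). The blue block with its white grip is near (237,188), about 45° off. The yellow post is at (273,227), and the pivot end of the red arm is at (195,230). The beaker is near (348,198), the jar near (352,140) and the bottle near (110,200). The scene view agrees.

```bash
cat >> h.py <<'E'
def cam(d):
    return d['mtx'],np.asarray(d['distortion'],float),np.asarray(d['origin']),R.from_quat(d['attitude'])
def w(d,px,z):
    K,D,o,r=cam(d); p=cv2.undistortPoints(np.array(px,float).reshape(-1,1,2),K,D).reshape(-1,2)
    v=r.apply(np.c_[p,np.ones(len(p))]); return o+v*((z-o[2])/v[:,2])[:,None]
def proj(d,X):
    K,D,o,r=cam(d); ri=r.inv(); return cv2.projectPoints(np.array(X,float).reshape(-1,1,3),ri.as_rotvec(),-ri.apply(o),K,D)[0].reshape(-1,2)
def crop(d,x0,y0,x1,y1,s,f):
    cv2.imwrite(f'pics/{f}.png',cv2.resize(d['image'][y0:y1,x0:x1,::-1],None,fx=s,fy=s,interpolation=cv2.INTER_CUBIC))
E
python3 - <<'E'
from h import *
from scipy.optimize import least_squares
d=pickle.load(open('pics/top0.pkl','rb')); im=d['image']; hsv=cv2.cvtColor(im,cv2.COLOR_RGB2HSV)
g=cv2.cvtColor(im,cv2.COLOR_RGB2GRAY)
c0=np.float32([[163,164],[303,143],[323,254],[180,278]]).reshape(-1,1,2)
# plate contour
m=(g>120).astype(np.uint8); cs,_=cv2.findContours(m,cv2.RETR_EXTERNAL,cv2.CHAIN_APPROX_NONE)
c=[c for c in cs if cv2.pointPolygonTest(c,(220,260),False)>0][0]
W=w(d,c.reshape(-1,2),.014)[:,:2]
def sdf(p,W):
    a=p[2];Q=(W-p[:2])@np.array([[np.cos(a),-np.sin(a)],[np.sin(a),np.cos(a)]])
    q=abs(Q-[.005,0])-[.125,.155]; return np.max(q,1)
C=w(d,c0,.014)[:,:2]; x=(C[0]-C[3]); a=np.arctan2(x[1],x[0])
s=least_squares(lambda p:sdf(p,W),[*C.mean(0),a],loss='soft_l1',f_scale=.001)
print('corners',C.round(4).tolist(),'unit',s.x,'res mm',1e3*np.median(abs(s.fun)))
np.save('unit.npy',s.x)
p=s.x; 
def U(x,y,z): ca,sa=np.cos(p[2]),np.sin(p[2]); return [p[0]+ca*x-sa*y,p[1]+sa*x+ca*y,z]
print('collar',U(.03,.004,.094),proj(d,U(.03,.004,.094)))
pt=U(-.03+.16*np.sin(-.18),.1-.16*np.cos(.18),.098); print('post',pt,proj(d,pt), 'piv',U(-.03,.1,.05),proj(d,U(-.03,.1,.05)))
# grip bar
roi=np.zeros_like(g); cv2.circle(roi,(237,188),14,1,-1)
m=((hsv[...,1]<60)&(g>170)&(roi>0)).astype(np.uint8)
n,l,st,ce=cv2.connectedComponentsWithStats(m); print(st[1:],ce[1:])
crop(d,150,130,330,290,4.4,'c0')
E
```

```text
corners [[0.6508, 0.2673], [0.7033, -0.035], [0.4594, -0.0752], [0.4091, 0.2198]] unit [0.55271442 0.09691891 0.17654473] res mm 1.2595097527691723
collar [np.float64(0.5815455913715961), np.float64(0.10612561178324462), 0.094] [[235.19332474 187.47740258]]
post [np.float64(0.5050649742644481), np.float64(0.030096638528079887), 0.098] [[273.90832913 226.18070945]] piv [np.float64(0.5056178160222916), np.float64(0.19009568341895036), 0.05] [[193.86113145 228.8371639 ]]
[[224 175  22  24 212]
 [238 175  13  11  44]] [[234.74056604 186.91981132]
 [244.88636364 179.04545455]]
```

View pics/c0.png

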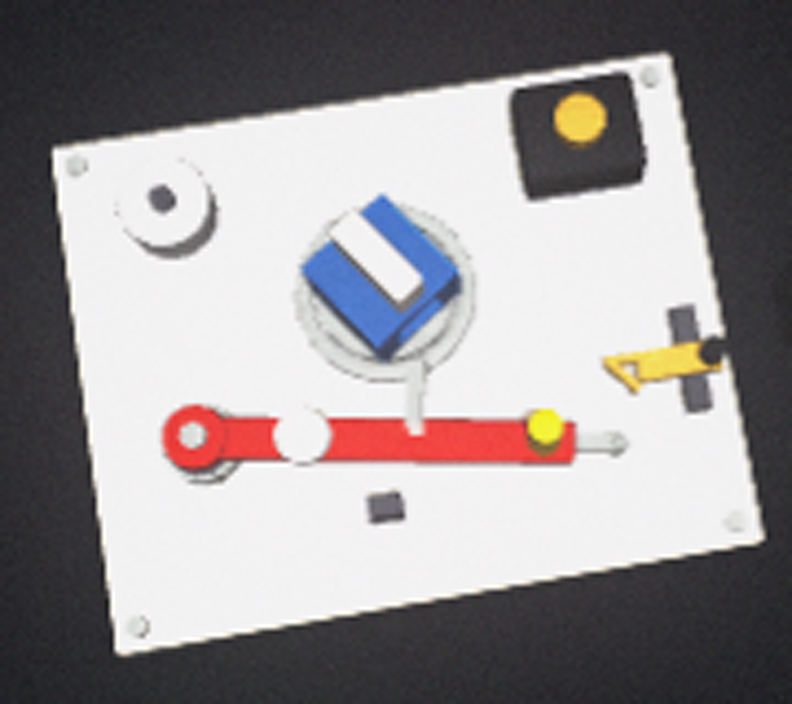

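```bash
cat >> h.py <<'E'
def bar(d,c=(235,187)):
    im=d['image'];hsv=cv2.cvtColor(im,cv2.COLOR_RGB2HSV)
    sub=cv2.resize(hsv[c[1]-30:c[1]+30,c[0]-30:c[0]+30],None,fx=8,fy=8,interpolation=cv2.INTER_CUBIC)
    m=((sub[...,1]<75)&(sub[...,2]>190)).astype(np.uint8); n,l,st,ce=cv2.connectedComponentsWithStats(m)
    k=l[240,240]; cc=max(cv2.findContours((l==k).astype(np.uint8),0,1)[0],key=len)
    px=(cc.reshape(-1,2)+.5)/8-.5+np.array(c)-30
    W=w(d,px,.094)[:,:2]; r=cv2.minAreaRect((W*1e3).astype(np.float32)); b=cv2.boxPoints(r)
    e=[b[1]-b[0],b[2]-b[1]]; e=max(e,key=np.linalg.norm); yaw=np.arctan2(e[1],e[0]); 
    yaw=(yaw+np.pi/2)%np.pi-np.pi/2
    return k,r,yaw
def tomove(s,tgt):
    return R.from_quat(s['orientation']).inv().apply(np.array(tgt)-s['tcp_pos'])
def yawx(s):
    v=R.from_quat(s['orientation']).apply([1,0,0]); return np.arctan2(v[1],v[0])
E
python3 - <<'E'
from h import *
d=pickle.load(open('pics/top0.pkl','rb')); print(bar(d)); s=robot.sense()
print(tomove(s,[.5815,.1061,.2307]),yawx(s))
u=np.load('unit.npy');print(u)
E
```

```text
(np.int32(1), ((584.451171875, 108.0923843383789), (120.84913635253906, 118.17877960205078), 0.5279771685600281), np.float32(0.009214997))
[ 5.89410935e-01 -6.30369719e-01  6.30208885e-04] 0.25576241697855584
[0.55271442 0.09691891 0.17654473]
```

```bash
python3 - <<'E'
import re
t=open('h.py').read()
t=t.replace("n,l,st,ce=cv2.connectedComponentsWithStats(m)\n    k=","q=np.zeros_like(m);cv2.circle(q,(240,240),104,1,-1);m=cv2.morphologyEx(m*q,cv2.MORPH_OPEN,np.ones((17,17)));n,l,st,ce=cv2.connectedComponentsWithStats(m)\n    k=")
open('h.py','w').write(t)
E
python3 - <<'E'
from h import *
d=pickle.load(open('pics/top0.pkl','rb')); print(bar(d))
px=np.array([[330,232],[352,207],[422,275],[404,303]])/4.4+[150,130]
print(w(d,px,.094)); q=w(d,[px[:2].mean(0),px[2:].mean(0)],.094);e=q[0]-q[1];print(np.arctan2(e[1],e[0]),np.linalg.norm(e),q.mean(0))
E
```

```text
(np.int32(1), ((581.9387817382812, 110.22941589355469), (51.583534240722656, 29.804603576660156), 32.922950744628906), np.float32(0.57461417))
[[0.59086613 0.1262014  0.094     ]
 [0.60247631 0.11674094 0.094     ]
 [0.57170705 0.08505765 0.094     ]
 [0.55891286 0.09277759 0.094     ]]
0.8040408514391727 0.045204358867853546 [0.58098081 0.10520155 0.094     ]
```

The bar's yaw is about 0.80 rad, the unit's is 0.177, and the bar centre is near (0.581, 0.1055). Next I'll move above it.

Request:
{"name": "arm_command", "arguments": {"motion": [{"xyz": [0.0245,-0.0262,0],"gripper": 0},{"xyz": [0.0245,-0.0262,0],"gripper": 0},{"xyz": [0.0245,-0.0262,0],"gripper": 0},{"xyz": [0.0245,-0.0262,0],"gripper": 0},{"xyz": [0.0245,-0.0262,0],"gripper": 0},{"xyz": [0.0245,-0.0262,0],"gripper": 0},{"xyz": [0.0245,-0.0262,0],"gripper": 0},{"xyz": [0.0245,-0.0262,0],"gripper": 0},{"xyz": [0.0245,-0.0262,0],"gripper": 0},{"xyz": [0.0245,-0.0262,0],"gripper": 0}], "squeeze": 30}}

```text
validation failed for argument at $.mo...
```

Request:
{"name": "arm_command", "arguments": {"motion": [{"xyz": [0.0245,-0.0262,0],"gripper": 0},{"xyz": [0.0245,-0.0262,0],"gripper": 0},{"xyz": [0.0245,-0.0262,0],"gripper": 0},{"xyz": [0.0245,-0.0262,0],"gripper": 0},{"xyz": [0.0245,-0.0262,0],"gripper": 0},{"xyz": [0.0245,-0.0262,0],"gripper": 0},{"xyz": [0.0245,-0.0262,0],"gripper": 0},{"xyz": [0.0245,-0.0262,0],"gripper": 0},{"xyz": [0.0245,-0.0262,0],"gripper": 0},{"xyz": [0.0245,-0.0262,0],"gripper": 0}]}}

```text
validation failed for argument at $.mo...
```

Request:
{"name": "arm_command", "arguments": {"motion": [{"xyz": [0.0245,-0.0262,0],"gripper": 0.3},{"xyz": [0.0245,-0.0262,0],"gripper": 0.3},{"xyz": [0.0245,-0.0262,0],"gripper": 0.3},{"turn": -0.11,"gripper": 0.3},{"turn": -0.11,"gripper": 0.3},{"turn": -0.11,"gripper": 0.3},{"turn": -0.11,"gripper": 0.3},{"turn": -0.108,"gripper": 0.3},{"gripper": 0.3},{"gripper": 0.3}]}}

```text
validation failed for argument at $.mo...
```

```bash
python3 - <<'E'
from h import *
s=robot.sense(); print(s['time_s'],s['tcp_pos'],s['joint_positions'],s['opening'],yawx(s),tomove(s,[.5812,.1055,.071]))
E
```

```text
0.1 [ 0.17073516 -0.65287554  0.23067202] [-1.35281709e+00  1.16399512e-01  1.44218227e+00  2.06092526e-05
  1.58400222e+00 -3.77829464e-02] 0.9947207068619334 0.25576241697855584 [ 0.58895964 -0.62970705  0.16032961]
```

The calls were rejected, probably because every row needs all three keys.

Request:
{"name": "arm_command", "arguments": {"motion": [{"xyz": [0.0245,-0.0262,0.0],"turn": 0.0,"gripper": 0.0},{"xyz": [0.0245,-0.0262,0.0],"turn": 0.0,"gripper": 0.0},{"xyz": [0.0245,-0.0262,0.0],"turn": 0.0,"gripper": 0.0},{"xyz": [0.0245,-0.0262,0.0],"turn": 0.0,"gripper": 0.0},{"xyz": [0.0245,-0.0262,0.0],"turn": 0.0,"gripper": 0.0},{"xyz": [0.0245,-0.0262,0.0],"turn": 0.0,"gripper": 0.0},{"xyz": [0.0245,-0.0262,0.0],"turn": 0.0,"gripper": 0.0},{"xyz": [0.0245,-0.0262,0.0],"turn": 0.0,"gripper": 0.0},{"xyz": [0.0245,-0.0262,0.0],"turn": 0.0,"gripper": 0.0},{"xyz": [0.0245,-0.0262,0.0],"turn": 0.0,"gripper": 0.0}], "squeeze": 30}}

```text
time_s: 0.93
tcp_pos: [0.3418, -0.3359, 0.2311]
orientation: [0.992, 0.127, -0.0, -0.0]
force: [1.7, -0.5, 0.5]
opening: 1.0
```

Request:
{"name": "arm_command", "arguments": {"motion": [{"xyz": [0.0245,-0.0262,0.0],"turn": 0.0,"gripper": 0.0},{"xyz": [0.0245,-0.0262,0.0],"turn": 0.0,"gripper": 0.0},{"xyz": [0.0245,-0.0262,0.0],"turn": 0.0,"gripper": 0.0},{"xyz": [0.0245,-0.0262,0.0],"turn": 0.0,"gripper": 0.0},{"xyz": [0.0245,-0.0262,0.0],"turn": 0.0,"gripper": 0.0},{"xyz": [0.0245,-0.0262,0.0],"turn": 0.0,"gripper": 0.0},{"xyz": [0.0245,-0.0262,0.0],"turn": 0.0,"gripper": 0.0},{"xyz": [0.0245,-0.0262,0.0],"turn": 0.0,"gripper": 0.0},{"xyz": [0.0245,-0.0262,0.0],"turn": 0.0,"gripper": 0.0},{"xyz": [0.0245,-0.0262,0.0],"turn": 0.0,"gripper": 0.0}]}}

```text
time_s: 1.77
tcp_pos: [0.5126, -0.0202, 0.2312]
orientation: [0.992, 0.128, 0.0, 0.0]
force: [0.4, -1.1, 0.7]
opening: 1.001
```

Request:
{"name": "arm_command", "arguments": {"motion": [{"xyz": [0.0245,-0.0262,0.0],"turn": 0.0,"gripper": 0.3},{"xyz": [0.0245,-0.0262,0.0],"turn": 0.0,"gripper": 0.3},{"xyz": [0.0245,-0.0262,0.0],"turn": 0.0,"gripper": 0.3},{"xyz": [0.0,0.0,0.0],"turn": -0.11,"gripper": 0.3},{"xyz": [0.0,0.0,0.0],"turn": -0.11,"gripper": 0.3},{"xyz": [0.0,0.0,0.0],"turn": -0.11,"gripper": 0.3},{"xyz": [0.0,0.0,0.0],"turn": -0.11,"gripper": 0.3},{"xyz": [0.0,0.0,0.0],"turn": -0.108,"gripper": 0.3},{"xyz": [0.0,0.0,0.0],"turn": 0.0,"gripper": 0.3},{"xyz": [0.0,0.0,0.0],"turn": 0.0,"gripper": 0.3}]}}

```text
time_s: 2.6
tcp_pos: [0.5634, 0.0725, 0.2311]
orientation: [0.921, 0.39, -0.0, -0.0]
force: [-0.7, 0.6, 0.6]
opening: 0.698
```

```bash
python3 - <<'E'
from h import *
s=robot.sense(); print(s['time_s'],s['tcp_pos'],s['joint_positions'],s['opening'],yawx(s),tomove(s,[.5812,.1055,.071]))
E
```

```text
2.6 [0.56338768 0.07252126 0.23108504] [ 8.31153615e-02 -1.17163040e-01  1.67501399e+00 -4.72443656e-06
  1.58409217e+00  8.53507258e-01] 0.6980553099086547 0.8004043988199048 [ 0.03611436 -0.01014784  0.16007771]
```

Request:
{"name": "arm_command", "arguments": {"motion": [{"xyz": [0.018,-0.005,0.0],"turn": 0.0,"gripper": 0.3},{"xyz": [0.018,-0.005,0.02],"turn": 0.0,"gripper": 0.3},{"xyz": [0.0,0.0,0.02],"turn": 0.0,"gripper": 0.3},{"xyz": [0.0,0.0,0.02],"turn": 0.0,"gripper": 0.3},{"xyz": [0.0,0.0,0.02],"turn": 0.0,"gripper": 0.3},{"xyz": [0.0,0.0,0.02],"turn": 0.0,"gripper": 0.3},{"xyz": [0.0,0.0,0.02],"turn": 0.0,"gripper": 0.3},{"xyz": [0.0,0.0,0.02],"turn": 0.0,"gripper": 0.3},{"xyz": [0.0,0.0,0.01],"turn": 0.0,"gripper": 0.3},{"xyz": [0.0,0.0,0.009],"turn": 0.0,"gripper": 0.3}]}}

```text
time_s: 3.43
tcp_pos: [0.5809, 0.1053, 0.0713]
orientation: [0.921, 0.39, -0.001, -0.0]
force: [-0.3, 0.1, -0.1]
opening: 0.7
```

Request:
{"name": "arm_command", "arguments": {"motion": [{"xyz": [0.0,0.0,0.0],"turn": 0.0,"gripper": 0.6},{"xyz": [0.0,0.0,0.0],"turn": 0.0,"gripper": 0.75},{"xyz": [0.0,0.0,0.0],"turn": 0.0,"gripper": 0.8},{"xyz": [0.0,0.0,0.0],"turn": 0.0,"gripper": 0.85},{"xyz": [0.0,0.0,0.0],"turn": 0.0,"gripper": 0.9},{"xyz": [0.0,0.0,0.0],"turn": 0.0,"gripper": 1.0},{"xyz": [0.0,0.0,0.0],"turn": 0.0,"gripper": 1.0},{"xyz": [0.0,0.0,0.0],"turn": 0.0,"gripper": 1.0}]}}

```text
time_s: 4.1
tcp_pos: [0.5816, 0.1055, 0.0733]
orientation: [0.92, 0.391, 0.001, 0.0]
force: [-2.1, 1.8, 7.1]
opening: 0.181
```

```bash
python3 - <<'E'
from h import *
s=robot.sense(); print({k:np.round(v,4) for k,v in s.items()},yawx(s))
E
```

```text
{'time_s': np.float64(4.1), 'joint_positions': array([1.3630e-01, 2.1900e-02, 1.8021e+00, 2.0000e-04, 1.3163e+00,
       9.0330e-01]), 'qd': array([ 0.    ,  0.001 ,  0.    ,  0.0018,  0.    , -0.0008]), 'effort': array([-9.77100e-01, -5.71444e+01, -5.62715e+01, -3.52300e-01,
       -4.78400e-01, -9.00000e-03]), 'tcp_pos': array([0.5816, 0.1055, 0.0733]), 'orientation': array([9.203e-01, 3.911e-01, 7.000e-04, 1.000e-04]), 'force': array([-2.1303,  1.7623,  7.1399]), 'moment': array([0.1621, 0.306 , 0.0159]), 'opening': np.float64(0.1809)} 0.8037369873821387
```

Request:
{"name": "arm_command", "arguments": {"motion": [{"xyz": [0.0,0.0,-0.002],"turn": 0.0,"gripper": 1.0},{"xyz": [0.0,0.0,0.0],"turn": 0.06,"gripper": 1.0},{"xyz": [0.0,0.0,0.0],"turn": 0.08,"gripper": 1.0},{"xyz": [0.0,0.0,0.0],"turn": 0.08,"gripper": 1.0},{"xyz": [0.0,0.0,0.0],"turn": 0.08,"gripper": 1.0},{"xyz": [0.0,0.0,0.0],"turn": 0.08,"gripper": 1.0},{"xyz": [0.0,0.0,0.0],"turn": 0.08,"gripper": 1.0},{"xyz": [0.0,0.0,0.0],"turn": 0.08,"gripper": 1.0},{"xyz": [0.0,0.0,0.0],"turn": 0.06,"gripper": 1.0},{"xyz": [0.0,0.0,0.0],"turn": 0.026,"gripper": 1.0}]}}

```text
time_s: 4.93
tcp_pos: [0.581, 0.1053, 0.0739]
orientation: [0.996, 0.087, -0.0, 0.0]
force: [-0.6, 0.8, -3.6]
opening: 0.178
```

Request:
{"name": "arm_command", "arguments": {"motion": [{"xyz": [0.0,0.0,0.0],"turn": 0.0,"gripper": 1.0},{"xyz": [0.0,0.0,0.0],"turn": 0.0,"gripper": 1.0}]}}

```text
time_s: 5.1
tcp_pos: [0.5811, 0.1053, 0.074]
orientation: [0.996, 0.089, -0.0, 0.0]
force: [-0.1, 0.5, -3.8]
opening: 0.18
```

```bash
python3 - <<'E'
from h import *
s=robot.sense(); print({k:np.round(v,4) for k,v in s.items()},yawx(s))
E
```

```text
{'time_s': np.float64(5.1), 'joint_positions': array([ 1.3610e-01,  2.1200e-02,  1.8016e+00, -1.0000e-04,  1.3194e+00,
        1.5281e+00]), 'qd': array([ 0.0006,  0.0012, -0.0016,  0.0025,  0.0013, -0.0077]), 'effort': array([-1.60000e-03, -6.32527e+01, -6.13882e+01, -9.00000e-04,
        5.70000e-03,  3.26800e-01]), 'tcp_pos': array([0.5811, 0.1053, 0.074 ]), 'orientation': array([ 9.96e-01,  8.93e-02, -3.00e-04,  1.00e-04]), 'force': array([-0.0585,  0.4662, -3.8033]), 'moment': array([-0.0443,  0.0045,  0.0198]), 'opening': np.float64(0.18)} 0.17878454301653662
```

Request:
{"name": "arm_command", "arguments": {"motion": [{"xyz": [0.0,0.0,0.001],"turn": 0.0,"gripper": 1.0},{"xyz": [0.0,0.0,0.0],"turn": 0.0,"gripper": 0.7},{"xyz": [0.0,0.0,0.0],"turn": 0.0,"gripper": 0.5},{"xyz": [0.0,0.0,0.0],"turn": 0.0,"gripper": 0.4},{"xyz": [0.0,0.0,0.0],"turn": 0.0,"gripper": 0.4},{"xyz": [0.0,0.0,-0.01],"turn": 0.0,"gripper": 0.4},{"xyz": [0.0,0.0,-0.02],"turn": 0.0,"gripper": 0.4},{"xyz": [0.0,0.0,-0.03],"turn": 0.0,"gripper": 0.4},{"xyz": [0.0,0.0,-0.03],"turn": 0.0,"gripper": 0.4},{"xyz": [0.0,0.0,-0.03],"turn": 0.0,"gripper": 0.4}]}}

```text
time_s: 5.93
tcp_pos: [0.581, 0.1053, 0.1956]
orientation: [0.996, 0.089, 0.0, 0.0]
force: [0.4, 0.2, 0.1]
opening: 0.599
```

Request:
{"name": "arm_command", "arguments": {"motion": [{"xyz": [-0.02,0.03,0.0],"turn": 0.0,"gripper": 0.8},{"xyz": [-0.02,0.03,0.0],"turn": 0.0,"gripper": 1.0},{"xyz": [-0.02,0.03,0.0],"turn": 0.0,"gripper": 1.0},{"xyz": [-0.02,0.03,0.0],"turn": 0.0,"gripper": 1.0},{"xyz": [-0.02,0.03,0.0],"turn": 0.0,"gripper": 1.0},{"xyz": [-0.02,0.03,0.0],"turn": 0.0,"gripper": 1.0},{"xyz": [-0.01,0.01,0.0],"turn": 0.0,"gripper": 1.0},{"xyz": [0.0,0.0,0.0],"turn": 0.0,"gripper": 1.0}]}}

```text
time_s: 6.6
tcp_pos: [0.4857, -0.107, 0.1945]
orientation: [0.996, 0.087, 0.0, 0.0]
force: [-0.3, -0.6, -0.1]
opening: 0.001
```

```bash
python3 - <<'E'
from h import *
s=robot.sense(); print({k:np.round(v,4) for k,v in s.items() if k in('time_s','tcp_pos','force','opening')},yawx(s))
d=snap('top','top1'); snap('scene','scene1'); print(bar(d)); crop(d,150,130,330,290,4.4,'c1')
E
```

```text
{'time_s': np.float64(6.6), 'tcp_pos': array([ 0.4857, -0.107 ,  0.1945]), 'force': array([-0.2618, -0.5824, -0.1165]), 'opening': np.float64(0.0008)} 0.1748821041766078
(np.int32(1), ((583.9320678710938, 110.24115753173828), (50.92039489746094, 30.632017135620117), 1.8856457471847534), np.float32(0.032910705))
```

View pics/c1.png

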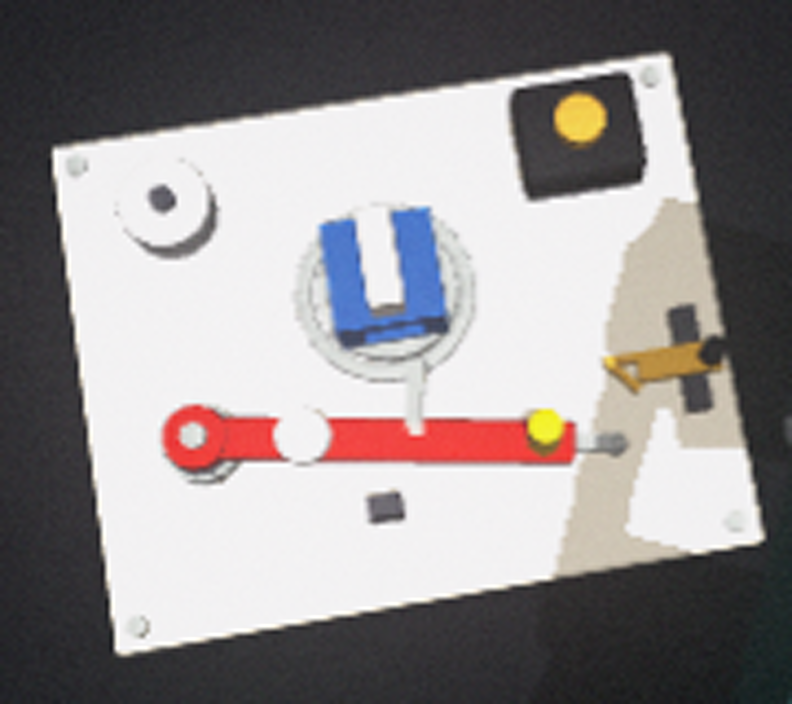

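The slot now faces the arm: the block's top corners are at crop (320,223), (430,207), (341,333) and (449,317). The arm is still at rest. I'll check the angle numerically.

```bash
python3 - <<'E'
from h import *
d=pickle.load(open('pics/top1.pkl','rb')); u=np.load('unit.npy')
im=d['image']; hsv=cv2.cvtColor(im,cv2.COLOR_RGB2HSV)
big=cv2.resize(hsv[160:220,205:265],None,fx=8,fy=8,interpolation=cv2.INTER_CUBIC)
m=((abs(big[...,0].astype(int)-112)<15)&(big[...,1]>120)&(big[...,2]>60))
# per-row left / right blue borders
ys=np.arange(120,480,4); L=[];Rr=[]
for y in ys:
    x=np.flatnonzero(m[y])
    if len(x)>100: L.append([x[0],y]);Rr.append([x[-1]+1,y])
f=lambda a:w(d,(np.array(a)+.0)/8-.5+[205,160],.066)[:,:2]
for n,a in(('L',L),('R',Rr)):
    q=f(a)[6:-14]; v=cv2.fitLine((q*1e3).astype(np.float32),cv2.DIST_HUBER,0,.01,.01).ravel(); print(n,len(a),np.arctan2(v[1],v[0])%np.pi,np.ptp(q[:,0]))
px=np.array([[320,223],[430,207],[341,333],[449,317]])/4.4+[150,130]
q=w(d,px,.066)[:,:2]
for a,b in((0,2),(1,3),(1,0),(3,2)):
    e=q[a]-q[b]; print(np.arctan2(*e[::-1])-(np.pi/2 if (a,b) in((1,0),(3,2)) else 0),np.linalg.norm(e))
print(q.mean(0))
# unit edges by lines in full-res contour, per side
g=cv2.cvtColor(pickle.load(open('pics/top0.pkl','rb'))['image'],cv2.COLOR_RGB2GRAY)
c=[c for c in cv2.findContours((g>120).astype(np.uint8),0,1)[0] if cv2.pointPolygonTest(c,(220,260),False)>0][0]
W=w(d,c.reshape(-1,2),.014)[:,:2]; ca,sa=np.cos(u[2]),np.sin(u[2]); Q=(W-u[:2])@np.array([[ca,-sa],[sa,ca]])
for ax,v in((0,-.12),(0,.13),(1,-.155),(1,.155)):
    o=1-ax; lo,hi=((-.145,.145) if ax==0 else (-.11,.12))
    k=(abs(Q[:,ax]-v)<.006)&(Q[:,o]>lo)&(Q[:,o]<hi); p=np.polyfit(Q[k,o],Q[k,ax],1); print('edge',ax,v,'slope',p[0],'off mm',1e3*(np.median(Q[k,ax])-v),k.sum())
s=robot.sense()
P=lambda q:u[:2]+np.array([[ca,-sa],[sa,ca]])@[-.03+.16*np.sin(q-.18),.1-.16*np.cos(q-.18)]
for q in(0,.2,.24,.36):print(q,P(q))
hp=w(d,[[150+546/4.4,130+424/4.4]],.098);print('post seen',hp)
E
```

```text
L 48 0.1855467 0.027901663959222223
R 48 0.17468372 0.02797698820277683
0.20906896491644927 0.05266754266494696
0.1817552457439868 0.052716442189841936
-2.978991375500792 0.05103861379275122
-2.9809284091395245 0.04960191589827446
[0.58042459 0.10325199]
edge 0 -0.12 slope -0.00020521260594594896 off mm 1.1301681464493258 138
edge 0 0.13 slope -0.0004594889833980004 off mm -1.2187804324599871 132
edge 1 -0.155 slope 5.675880234486917e-05 off mm 1.239093834063898 103
edge 1 0.155 slope 0.0006312352876989507 off mm -1.4259080239800992 106
0 [0.50506497 0.03009664]
0.2 [0.5368629  0.03317613]
0.24 [0.54311301 0.03455112]
0.36 [0.56146395 0.04015833]
post seen [[0.50471293 0.02974417 0.098     ]]
```

The block yaw is about 0.180 against the unit's 0.1766, so it is square. The post is seen at (0.505, 0.030), as the model predicts. I'll turn the jaws to lie along the push direction and straddle the post.

Request:
{"name": "arm_command", "arguments": {"motion": [{"xyz": [0.0,0.0,0.0],"turn": -0.116,"gripper": 0.4},{"xyz": [0.0,0.0,0.0],"turn": -0.116,"gripper": 0.4},{"xyz": [0.0,0.0,0.0],"turn": -0.116,"gripper": 0.4},{"xyz": [0.0,0.0,0.0],"turn": -0.116,"gripper": 0.4},{"xyz": [0.0,0.0,0.0],"turn": -0.116,"gripper": 0.4},{"xyz": [0.0,0.0,0.0],"turn": -0.116,"gripper": 0.4},{"xyz": [0.0,0.0,0.0],"turn": -0.116,"gripper": 0.4},{"xyz": [0.0,0.0,0.0],"turn": -0.116,"gripper": 0.4},{"xyz": [0.0,0.0,0.0],"turn": -0.116,"gripper": 0.4},{"xyz": [0.0,0.0,0.0],"turn": -0.116,"gripper": 0.4}], "squeeze": 40}}

```text
time_s: 7.53
tcp_pos: [0.4875, -0.1035, 0.1936]
orientation: [0.782, 0.623, 0.0, -0.0]
force: [-0.0, -0.0, 0.1]
opening: 0.601
```

Request:
{"name": "arm_command", "arguments": {"motion": [{"xyz": [0.0,0.0,0.0],"turn": -0.116,"gripper": 0.4},{"xyz": [0.0,0.0,0.0],"turn": -0.116,"gripper": 0.4},{"xyz": [0.03,0.004,0.0],"turn": 0.0,"gripper": 0.4},{"xyz": [0.03,0.004,0.0],"turn": 0.0,"gripper": 0.4},{"xyz": [0.03,0.004,0.0],"turn": 0.0,"gripper": 0.4},{"xyz": [0.03,0.004,0.0],"turn": 0.0,"gripper": 0.4},{"xyz": [0.017,0.0035,0.0],"turn": 0.0,"gripper": 0.4},{"xyz": [0.0,0.0,0.0],"turn": 0.0,"gripper": 0.4},{"xyz": [0.0,0.0,0.0],"turn": 0.0,"gripper": 0.4}]}}

```text
time_s: 8.28
tcp_pos: [0.5067, 0.034, 0.1935]
orientation: [0.706, 0.708, -0.0, -0.0]
force: [0.3, 0.4, 0.3]
opening: 0.6
```

```bash
python3 - <<'E'
from h import *
s=robot.sense(); print({k:np.round(v,4) for k,v in s.items() if k in('time_s','joint_positions','tcp_pos','force','opening')},yawx(s),tomove(s,[.505,.030,.066]))
E
```

```text
{'time_s': np.float64(8.2833), 'joint_positions': array([ 0.0168, -0.242 ,  1.8441,  0.    ,  1.5397,  0.0147]), 'tcp_pos': array([0.5067, 0.034 , 0.1935]), 'force': array([0.3385, 0.3859, 0.3359]), 'opening': np.float64(0.5996)} 1.5729377454821363 [-0.00401819 -0.00172245  0.12745323]
```

Request:
{"name": "arm_command", "arguments": {"motion": [{"xyz": [-0.004,-0.0017,0.02],"turn": 0.0,"gripper": 0.4},{"xyz": [0.0,0.0,0.02],"turn": 0.0,"gripper": 0.4},{"xyz": [0.0,0.0,0.02],"turn": 0.0,"gripper": 0.4},{"xyz": [0.0,0.0,0.02],"turn": 0.0,"gripper": 0.4},{"xyz": [0.0,0.0,0.02],"turn": 0.0,"gripper": 0.4},{"xyz": [0.0,0.0,0.015],"turn": 0.0,"gripper": 0.4},{"xyz": [0.0,0.0,0.012],"turn": 0.0,"gripper": 0.4},{"xyz": [0.0,0.0,0.0],"turn": 0.0,"gripper": 0.4}]}}

```text
time_s: 8.95
tcp_pos: [0.5038, 0.0281, 0.064]
orientation: [0.708, 0.707, -0.001, -0.001]
force: [-0.6, -0.7, 0.0]
opening: 0.598
```

Request:
{"name": "arm_command", "arguments": {"motion": [{"xyz": [0.0,0.0,0.0],"turn": 0.0,"gripper": 0.6},{"xyz": [0.0,0.0,0.0],"turn": 0.0,"gripper": 0.7},{"xyz": [0.0,0.0,0.0],"turn": 0.0,"gripper": 0.75},{"xyz": [0.0,0.0,0.0],"turn": 0.0,"gripper": 0.8},{"xyz": [0.0,0.0,0.0],"turn": 0.0,"gripper": 0.9},{"xyz": [0.0,0.0,0.0],"turn": 0.0,"gripper": 1.0},{"xyz": [0.0,0.0,0.0],"turn": 0.0,"gripper": 1.0}]}}

```text
time_s: 9.53
tcp_pos: [0.505, 0.0283, 0.0673]
orientation: [0.707, 0.707, 0.0, 0.0]
force: [-5.2, -1.1, 7.2]
opening: 0.172
```

```bash
python3 - <<'E'
from h import *
s=robot.sense(); print({k:np.round(v,4) for k,v in s.items() if k in('time_s','joint_positions','tcp_pos','force','opening')},yawx(s))
E
```

```text
{'time_s': np.float64(9.5333), 'joint_positions': array([ 5.7000e-03, -1.6430e-01,  1.9881e+00, -2.0000e-04,  1.3171e+00,
        6.6000e-03]), 'tcp_pos': array([0.505 , 0.0283, 0.0673]), 'force': array([-5.2395, -1.1436,  7.1645]), 'opening': np.float64(0.172)} 1.5698689215890027
```

Request:
{"name": "arm_command", "arguments": {"motion": [{"xyz": [0.0,0.0032,-0.001],"turn": -0.02,"gripper": 1.0},{"xyz": [0.0,0.0032,0.0],"turn": -0.02,"gripper": 1.0},{"xyz": [0.0,0.0032,0.0],"turn": -0.02,"gripper": 1.0},{"xyz": [0.0,0.0032,0.0],"turn": -0.02,"gripper": 1.0},{"xyz": [0.0,0.0032,0.0],"turn": -0.02,"gripper": 1.0},{"xyz": [0.0,0.0032,0.0],"turn": -0.02,"gripper": 1.0},{"xyz": [0.0,0.0032,0.0],"turn": -0.02,"gripper": 1.0},{"xyz": [0.0,0.0032,0.0],"turn": -0.02,"gripper": 1.0},{"xyz": [0.0,0.0032,0.0],"turn": -0.02,"gripper": 1.0},{"xyz": [0.0,0.0032,0.0],"turn": -0.02,"gripper": 1.0}]}}

```text
time_s: 10.37
tcp_pos: [0.5357, 0.0313, 0.0673]
orientation: [0.633, 0.774, -0.001, -0.001]
force: [-10.1, 1.0, 3.5]
opening: 0.171
```

Request:
{"name": "arm_command", "arguments": {"motion": [{"xyz": [0.0,0.0032,0.0],"turn": -0.02,"gripper": 1.0},{"xyz": [0.0,0.0032,0.0],"turn": -0.02,"gripper": 1.0},{"xyz": [0.0,0.0032,0.0],"turn": -0.02,"gripper": 1.0},{"xyz": [0.0,0.0032,0.0],"turn": -0.02,"gripper": 1.0},{"xyz": [0.0,0.0032,0.0],"turn": -0.02,"gripper": 1.0}]}}

```text
time_s: 10.78
tcp_pos: [0.5516, 0.0352, 0.0674]
orientation: [0.593, 0.805, -0.0, -0.001]
force: [-8.6, 1.7, 2.1]
opening: 0.17
```

```bash
cat >> h.py <<'E'
def qarm(s):
    u=np.load('unit.npy'); ca,sa=np.cos(u[2]),np.sin(u[2]); v=np.array([[ca,sa],[-sa,ca]])@(s['tcp_pos'][:2]-u[:2])-[-.03,.1]
    return np.arctan2(v[0],-v[1])+.18, np.linalg.norm(v)
E
python3 - <<'E'
from h import *
s=robot.sense(); print({k:np.round(v,4) for k,v in s.items() if k in('time_s','tcp_pos','force','opening')},yawx(s)-np.pi/2,qarm(s))
E
```

```text
{'time_s': np.float64(10.7833), 'tcp_pos': array([0.5516, 0.0352, 0.0674]), 'force': array([-8.5583,  1.6975,  2.0724]), 'opening': np.float64(0.1696)} 0.3000014868874139 (np.float64(0.29230351798694265), np.float64(0.16155622768158495))
```

Request:
{"name": "arm_command", "arguments": {"motion": [{"xyz": [0.0,0.0032,0.0],"turn": -0.02,"gripper": 1.0},{"xyz": [0.0,0.0032,0.0],"turn": -0.02,"gripper": 1.0},{"xyz": [0.0,0.0032,0.0],"turn": -0.02,"gripper": 1.0},{"xyz": [0.0,0.0,0.0],"turn": 0.0,"gripper": 1.0},{"xyz": [0.0,0.0,0.0],"turn": 0.0,"gripper": 1.0}]}}

```text
time_s: 11.2
tcp_pos: [0.5607, 0.0382, 0.0674]
orientation: [0.569, 0.822, -0.0, -0.001]
force: [-9.0, 0.8, 2.4]
opening: 0.175
```

```bash
python3 - <<'E'
from h import *
s=robot.sense(); print({k:np.round(v,4) for k,v in s.items() if k in('time_s','tcp_pos','force','opening')},yawx(s)-np.pi/2,qarm(s))
E
```

```text
{'time_s': np.float64(11.2), 'tcp_pos': array([0.5607, 0.0382, 0.0674]), 'force': array([-8.9566,  0.758 ,  2.3701]), 'opening': np.float64(0.1749)} 0.35921747724335806 (np.float64(0.3511395793112402), np.float64(0.16155730248589273))
```

Request:
{"name": "arm_command", "arguments": {"motion": [{"xyz": [0.0,0.001,0.0],"turn": 0.0,"gripper": 1.0},{"xyz": [0.0,0.001,0.0],"turn": 0.0,"gripper": 1.0},{"xyz": [0.0,0.0,0.0],"turn": 0.0,"gripper": 1.0},{"xyz": [0.0,0.0,0.0],"turn": 0.0,"gripper": 1.0}]}}

```text
time_s: 11.53
tcp_pos: [0.5619, 0.0387, 0.0674]
orientation: [0.569, 0.822, -0.001, -0.001]
force: [-15.7, -0.5, 5.1]
opening: 0.172
```

```bash
python3 - <<'E'
from h import *
s=robot.sense(); print({k:np.round(v,4) for k,v in s.items() if k in('time_s','tcp_pos','force','opening')},yawx(s)-np.pi/2,qarm(s))
d=snap('scene','scene2'); t=snap('top','top2')
a=cv2.resize(d['image'][140:350,190:430,::-1],None,fx=2.4,fy=2.4,interpolation=cv2.INTER_CUBIC); cv2.imwrite('pics/s2.png',a)
cv2.imwrite('pics/t2.png',cv2.resize(t['image'][80:300,60:380,::-1],None,fx=2.4,fy=2.4,interpolation=cv2.INTER_CUBIC))
E
```

```text
{'time_s': np.float64(11.5333), 'tcp_pos': array([0.5619, 0.0387, 0.0674]), 'force': array([-15.6646,  -0.5257,   5.1337]), 'opening': np.float64(0.1723)} 0.35907584310730556 (np.float64(0.3594232366018567), np.float64(0.16157334897866235))
```

View pics/s2.png

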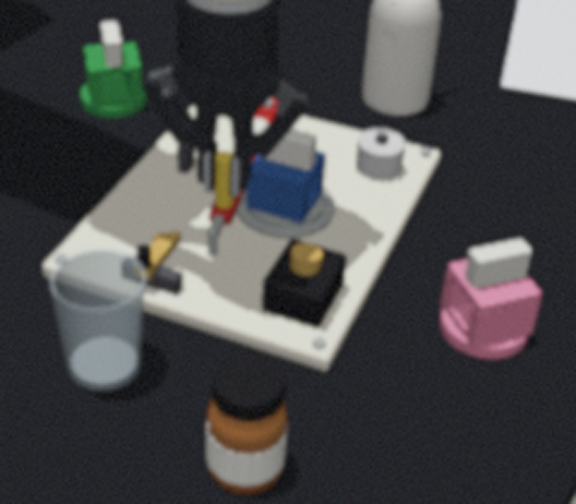

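View pics/t2.png

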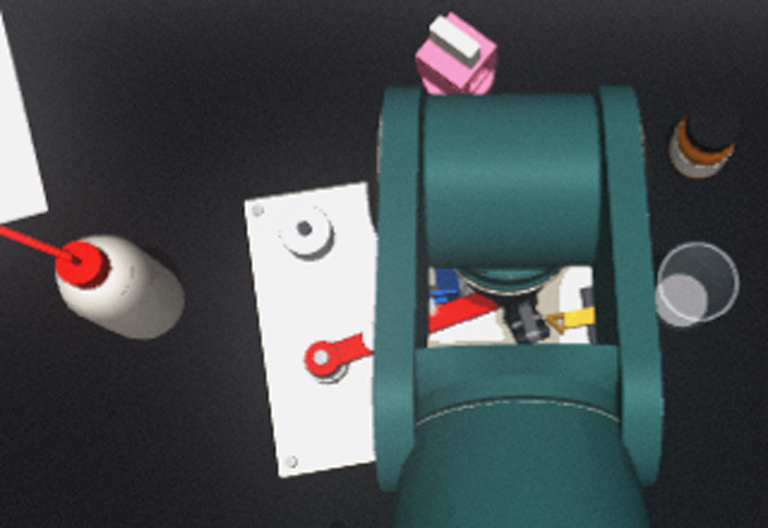

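The jaws hold the post. The arm is swung in (scene crop: post at (224,175), block at (287,185)), the pawl is out, and the bottle, beaker and jar stand where they were. The force rising from 9 to 15.7 N at q≈0.36 shows the end stop.

```bash
python3 -c "
from h import *
s=robot.sense(); print(s['time_s'],s['force'],qarm(s)); print(order.finish_job())"
```

```text
11.6333 [-15.22641069  -0.84748699   5.93241712] (np.float64(0.3592640817868977), np.float64(0.16152751747105004))
the job is handed in; nothing more can be done
None
```

The job is handed in at 11.6 s on the robot's clock, with the red arm held on its end stop by the gripped yellow post.

- **Stop block:** With the arm still at rest, I turned the block by its white grip through about 36°. The camera put its yaw at about 0.18 rad against 0.177 for the unit, so the slot is square to the nose. Hand-picked corners on the same picture scattered more, with one edge at 0.209.
- **Tensioner arm:** I gripped the post and swung it along its arc to an angle of about 0.359 rad. Past the click region the force fell from about 10 to 9 N, and at the end it rose to about 15 N, which shows the end stop. The angle comes from the measured tool position.
- **Pawl:** It looked back out in the last pictures, but I had no direct reading of it.
- **Other objects:** The wash bottle, beaker and jar look unmoved in the last pictures; I did not measure their positions.
- **Refused calls:** The first three move calls were refused, apparently because each row needs all its fields. Nothing moved.
- **Last check limits:** The robot hid most of the block in the final top view. After the push I could confirm the block's alignment only roughly, from the scene camera.

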